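Gauge a plug pin in a floating hole plate

TASK

Take the plug pin from the red-ringed nest of the black stand and find, by feel, the smallest hole of the steel gauge plate that it passes. Show with a light press of its foot (a few newtons) on the next smaller hole that this one refuses it, then leave it released and upright in the smallest hole that it passes, its collar fully down on the plate. Be gentle: keep every force of the pin on the gauge under about 15 N, and leave the other two pins and the things around where they are.

Things in the scene. Friction and masses are not known exactly. Their poses are not given: they have to be found in the camera images.
- pin_a: loose upright steel plug pin, 76 mm tall, about 70 g: round blue grip 16 mm thick (z 36 to 76 mm), collar 32 mm wide, 4 mm thick (z 32 to 36), below it the shank; its lowest 4 mm taper to a foot 4 mm less in diameter. Shank diameter 10, 14 or 18 mm, different on each pin, not known which. Origin: centre of the shank's foot, z up. In the stand the foot is 4 mm above the worktop, hidden; the collar rests on the stand
- pin_b: loose upright steel plug pin, 76 mm tall, about 70 g: round blue grip 16 mm thick (z 36 to 76 mm), collar 32 mm wide, 4 mm thick (z 32 to 36), below it the shank; its lowest 4 mm taper to a foot 4 mm less in diameter. Shank diameter 10, 14 or 18 mm, different on each pin, not known which. Origin: centre of the shank's foot, z up. In the stand the foot is 4 mm above the worktop, hidden; the collar rests on the stand
- pin_c: loose upright steel plug pin, 76 mm tall, about 70 g: round blue grip 16 mm thick (z 36 to 76 mm), collar 32 mm wide, 4 mm thick (z 32 to 36), below it the shank; its lowest 4 mm taper to a foot 4 mm less in diameter. Shank diameter 10, 14 or 18 mm, different on each pin, not known which. Origin: centre of the shank's foot, z up. In the stand the foot is 4 mm above the worktop, hidden; the collar rests on the stand
- rack: fixed black stand, 60 (x) x 170 (y) x 36 mm tall, with three blind nests 21 mm wide and 33 mm deep at y = -55, 0 and +55 mm of its own frame, a pin in each; origin at the centre of its underside; the nest at y = -55 mm has a red ring (47 mm outside diameter) round it
- red_nest (a point): centre of the mouth of the red-ringed nest, on the stand's top, 36 mm above the worktop; the pin to gauge starts here
- gauge: fixed base of the hole gauge, 80 (x) x 166 (y) mm, origin at the centre of its underside; cheeks 54 mm high at both y ends. Between them a steel hole plate, 50 x 132 x 12 mm, floats on springs, its top 60 mm up, 38 mm open below. Pressed down it yields at about 2 N, then 0.8 N per mm for at most 10 mm, then is rigid; it springs back. Bores 7, 11, 15, 19 mm, 1 mm mouth chamfers
- hole7 (a point): NOMINAL centre of the mouth of the 7 mm through hole (no pin passes it), at x = 0, y = -48 mm, z = 60 mm of the gauge's frame, fixed to the base. The plate sits in its base with play: all four real holes are shifted together, without turning, by one unknown amount, up to 3 mm either way along gauge x and y; friction holds it there up to about 14 N sideways
- hole11 (a point): NOMINAL centre of the mouth of the 11 mm through hole (only the 10 mm shank passes), at x = 0, y = -21 mm, z = 60 mm of the gauge's frame, fixed to the base. The plate sits in its base with play: all four real holes are shifted together, without turning, by one unknown amount, up to 3 mm either way along gauge x and y; friction holds it there up to about 14 N sideways
- hole15 (a point): NOMINAL centre of the mouth of the 15 mm through hole (10 and 14 mm shanks pass), at x = 0, y = 9 mm, z = 60 mm of the gauge's frame, fixed to the base. The plate sits in its base with play: all four real holes are shifted together, without turning, by one unknown amount, up to 3 mm either way along gauge x and y; friction holds it there up to about 14 N sideways
- hole19 (a point): NOMINAL centre of the mouth of the 19 mm through hole (all three shanks pass), at x = 0, y = 42 mm, z = 60 mm of the gauge's frame, fixed to the base. The plate sits in its base with play: all four real holes are shifted together, without turning, by one unknown amount, up to 3 mm either way along gauge x and y; friction holds it there up to about 14 N sideways
- capillary_box: closed white capillary box, 39x71x23 mm, loose bystander; origin at the centre of its underside
- loupe: folding loupe, 52x30x16 mm, loose bystander; origin at the centre of its underside
- waffle_b: small black die tray (waffle pack) with a clip, 51x54x9 mm, loose bystander; origin at the centre of its underside
Not all that is in view belongs to the job. Leave any orange or turquoise look-alike of the pin_c alone.

How it is judged:
By the outcome, as a careful person would: the job done as asked, in the order asked, and still so for the second after the job is handed in, with the robot touching nothing.
It also fails if it takes over 67 s, if anything falls off the work surface, if the arm or the gripper's body presses on something with over 40 N, if the wrist force passes 120 N, or if a joint passes its speed limit or range.

ROBOT

A 6-joint arm with a two-finger parallel gripper is mounted at the origin on a cart in front of the work surface, level with it; the furniture and walls round the work are solid. World frame = base frame: x ahead of the robot, y to its left, z up, the work surface at z = 0. Lengths are in m, angles in rad, forces in N, time in s.
With the tool pointing down it reaches from about 0.325 to 0.775 m from the base axis. Payload 9.3 kg.
Tool frame: the origin (TCP) lies midway between the tips of the shut fingers; the grasp point (between the pads) lies 19 mm behind it; z points along the fingers, y is the line along which they close (so a half turn about z gives the same grasp; the last joint's range is limited). The gripper opens to 85 mm and grips with 20 to 120 N. Pads are 22 mm wide; open, the fingers measure 114 mm over their backs; the gripper's body (76 mm by 85 mm) begins 54 mm behind the grasp point. The pads swing forward as they close: fully open they stand 13 mm farther back than shut.
Start: joints at [-1.437, 0.259, 0.021, 1.334, 0, 1.418], TCP at [0.156, -0.528, 0.231] pointing down, gripper open.
Joint ranges: [-3.04, 3.04], [-0.91, 1.82], [-1.04, 1.36], [-1.92, 1.95], [-1.52, 1.45], [-3.14, 3.14]. Speed limits (rad/s): [2.22, 2.22, 2.79, 3.14, 3.14, 3.14].

INTERFACE

Orientations are given as a 3x3 rotation matrix whose columns are the frame's x, y, z axes.
In Python, from station import * gives the robot as it stands. Calls block until the motion is done:
- move_pose(position, orientation): joint-space move of the TCP to a pose.
- move_l(position, attitude=None, vel=0.15, f_stop=None): straight line of the TCP; attitude=None keeps the orientation; vel is the mean speed in m/s. With f_stop (N) it stops when the force on the tool has changed by that much, and returns True; else False.
- move_j(angles): joint-space move.
- command_gripper(opening, force=None): opening from 0.0 (shut) to 1.0 (fully open); force is the grip in N (None keeps the last); returns when the fingers have stopped.
- hold(seconds).
- solve_ik(position, orientation): joint angles nearest the present ones, or None.
- observe(): the state.
- camera(name): name is "scene" or "top"; returns a dict with "image" (384x512x3 uint8, red, green, blue), "fx", "fy", "cx", "cy" (pixels), "R" (3x3) and "t" (3): a world point X has camera coordinates R X + t. Camera axes: x right, y down, z forward; pixel columns grow to the right and rows downward; lengths in m; the calibration is good to about 2 mm. A picture is of the moment at which its call begins. There is no depth.
A pose or a line that the arm cannot do raises IKError and nothing moves.
- finish_job(): hands the job in; it is judged then, once.
The state is a dict: "time": time; "q": joint angles; "joint_velocities": joint speeds; "effort": joint torques, N m; "ee_pos": TCP position; "ee_rot": TCP orientation; "force": force on the tool from outside, world axes, zero at the start; "moment": the same for the moment, N m; "grip_width": opening from 0.0 (shut) to 1.0 (fully open); "gripper_force": force on a finger pad.
Only numpy, scipy, OpenCV 4.12 (cv2) and the standard library are available. Lean on these libraries where they do the work, as an engineer would, in place of code of your own. Each camera call takes 0.05 s, during which the arm holds its last target. There are 200 camera calls.

## Working session

There is one attempt and no reset: what is moved stays moved. The work goes in short steps, each a Python script; the robot and the scene stay as the last script left them, time stands still between calls to the robot, and variables do not carry over. Pictures are saved under pics/ and viewed, at most 10 in all, crops included, and the job is handed in when it is done.

```bash
ls; mkdir -p pics; python3 - <<'E'
from station import *
import cv2,numpy as np
for n in("scene","top"):
    c=camera(n); cv2.imwrite(f"pics/{n}0.png",c["image"][:,:,::-1]); print(n,c["fx"],c["fy"],c["cx"],c["cy"],np.round(c["R"],4).tolist(),np.round(c["t"],4).tolist())
o=observe();print(o["time"],o["force"],o["ee_rot"])
E
```

```text
pics
scene 447.61697097551166 447.61697097551166 249.8858905864806 195.80361346417337 [[0.8268, -0.5623, 0.0149], [-0.3592, -0.5482, -0.7553], [0.4329, 0.6191, -0.6552]] [-0.5087, 0.1866, 0.9436]
top 434.52725182919465 434.52725182919465 256.797462479439 188.0437221293829 [[0.0036, -0.9999, -0.0115], [-0.9947, -0.0024, -0.1026], [0.1026, 0.0118, -0.9947]] [-0.1053, 0.5343, 1.3299]
0.1 [ 0.25699654 -0.05303075 -0.2544665 ] [[ 9.59166197e-01  2.82843036e-01 -1.51930049e-04]
 [ 2.82843014e-01 -9.59165491e-01  1.17930484e-03]
 [ 1.87832100e-04 -1.17412169e-03 -9.99999293e-01]]
```

View pics/top0.png

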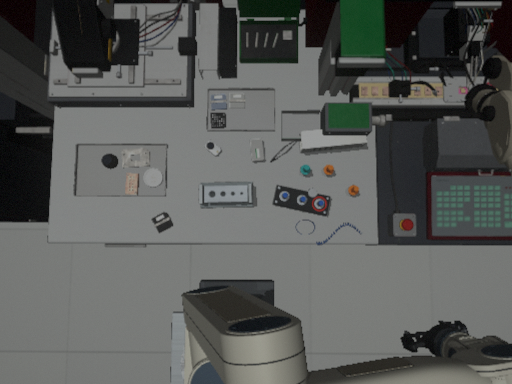

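View pics/scene0.png

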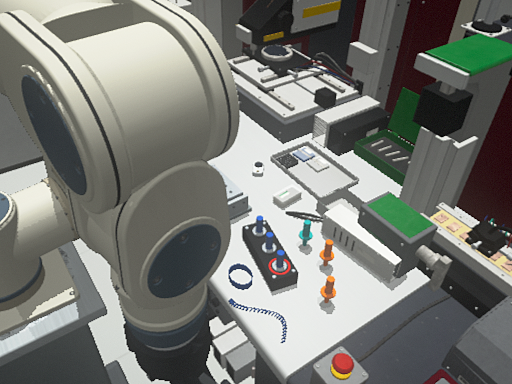

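Top view: the black stand is at (302,200). Candidates for the pin are the blue pins at (285,197), (302,200) and (319,204, red-ringed). The look-alikes are turquoise (306,171) and orange (329,170) and (353,190). I choose the pin at (319,204); the gauge is at (227,194). Next is a close crop.

```bash
cat > h.py <<'E'
from station import *
import cv2,numpy as np
def ray(c,uv,z):
    R=np.array(c["R"]);t=np.array(c["t"]);o=-R.T@t
    d=R.T@np.array([(uv[0]-c["cx"])/c["fx"],(uv[1]-c["cy"])/c["fy"],1.])
    return o+d*(z-o[2])/d[2]
def blobs(m,amin=8):
    n,l,s,ce=cv2.connectedComponentsWithStats(m.astype(np.uint8))
    return [(ce[i],s[i]) for i in range(1,n) if s[i][4]>=amin]
E
python3 - <<'E'
from h import *
c=camera("top");im=c["image"];a=im.astype(int);r,g,b=a[...,0],a[...,1],a[...,2]
cr=im[150:240,190:345,::-1];cv2.imwrite("pics/crop.png",cv2.resize(cr,None,fx=5,fy=5,interpolation=cv2.INTER_CUBIC))
reg=np.zeros(r.shape,bool);reg[180:220,195:345]=1
red=reg&(r>110)&(g<70)&(b<70)
ys,xs=np.nonzero(red);print("ringn",len(xs))
(e,ax,an)=cv2.fitEllipse(cv2.convexHull(np.c_[xs,ys].astype(np.float32)));print(e,ax,ray(c,e,.036))
for ce,s in blobs(reg&(b>90)&(b>r+40)): print("blue",ce,s,ray(c,ce,.076+.004))
# gauge outline & dark holes
for ce,s in blobs(reg&(np.indices(r.shape)[1]<256)&(a.max(2)<110),5): print("dark",ce,s,ray(c,ce,.06))
# black stand
m=(reg&(np.indices(r.shape)[1]>270)&(a.max(2)<60)).astype(np.uint8)
m=cv2.morphologyEx(m,cv2.MORPH_CLOSE,np.ones((15,15)))
q=cv2.minAreaRect(np.argwhere(m)[:,::-1].astype(np.float32));print(q)
for p in cv2.boxPoints(q): print(ray(c,p,.036))
E
```

```text
ringn 46
(318.9178466796875, 203.3597412109375) (13.864797592163086, 14.47866153717041) [ 0.48661521 -0.29558823  0.036     ]
blue [284.75 194.75] [283 193   5   5  20] [ 0.50913959 -0.18801528  0.08      ]
blue [302.61904762 198.76190476] [300 197   6   5  21] [ 0.49724579 -0.24133965  0.08      ]
blue [320.75 202.75] [319 201   5   5  20] [ 0.4854592  -0.29529344  0.08      ]
dark [229.35813149 197.3615917 ] [200 182  56  27 578] [ 0.50248292 -0.02069986  0.06      ]
dark [247.71428571 190.14285714] [247 188   2   5   7] [ 0.52468092 -0.07641525  0.06      ]
dark [211.5 193.5] [209 191   6   6  32] [0.51413353 0.03384903 0.06      ]
dark [222.38095238 193.23809524] [220 191   6   5  21] [0.51501958 0.00068825 0.06      ]
dark [232.36363636 193.09090909] [231 192   4   3  11] [ 0.51554758 -0.02972435  0.06      ]
dark [241. 193.] [240 192   3   3   5] [ 0.51589286 -0.05602481  0.06      ]
((301.4195251464844, 200.3756103515625), (54.477569580078125, 19.695735931396484), 12.094757080078125)
[ 0.48330989 -0.15312745  0.036     ]
[ 0.54316968 -0.16593198  0.036     ]
[ 0.50808286 -0.33036432  0.036     ]
[ 0.44862354 -0.31688455  0.036     ]
```

View pics/crop.png

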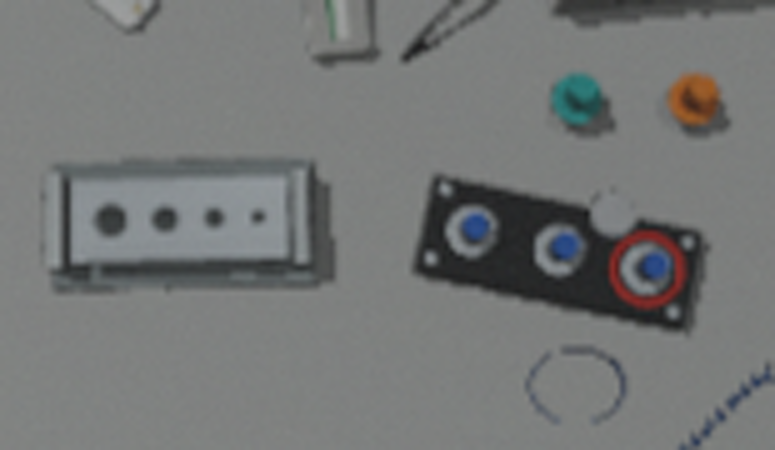

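The crop confirms it: the red-ringed blue pin is at the right nest. The gauge holes run 19→7 mm from left to right, at sizes that match. A white disc of unknown height stands at top px (312.6,192.6), right by the pin, so I check it in the scene view.

```bash
python3 - <<'E'
from h import *
c=camera("scene");im=c["image"]
cr=im[195:305,220:350,::-1];cv2.imwrite("pics/crop2.png",cv2.resize(cr,None,fx=5,fy=5,interpolation=cv2.INTER_CUBIC))
R=np.array(c["R"]);t=np.array(c["t"]);T=camera("top")
for z in (0,.036,.06,.09,.12):
    X=ray(T,(312.6,192.6),z);p=R@X+t;print(z,X,p[:2]/p[2]*c["fx"]+[c["cx"],c["cy"]])
E
```

```text
0 [ 0.5232434 -0.2806532  0.       ] [286.6032977  264.30857667]
0.036 [ 0.51989977 -0.27644378  0.036     ] [285.33739904 252.88121952]
0.06 [ 0.51767069 -0.27363749  0.06      ] [284.46057055 244.9660265 ]
0.09 [ 0.51488433 -0.27012964  0.09      ] [283.32532005 234.71803962]
0.12 [ 0.51209797 -0.26662179  0.12      ] [282.14402322 224.05438925]
```

View pics/crop2.png

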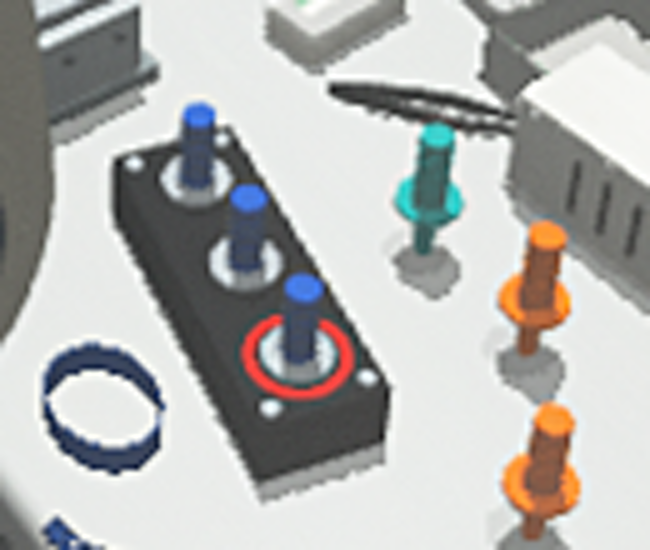

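The scene view shows nothing standing at the disc's spot (crop 327,275), so I take it to be glare. The three blue pins and the red ring match the top view. Setting out now.

```bash
cat >> h.py <<'E'
def Rt(cl):
    y=np.array([cl[0],cl[1],0.]);y/=np.linalg.norm(y);z=np.array([0,0,-1.]);return np.c_[np.cross(y,z),y,z]
def st(s=""):
    o=observe();print(s,"t%.2f"%o["time"],"p",np.round(o["ee_pos"],4),"f",np.round(o["force"],2),"m",np.round(o["moment"],2),"w%.3f gf%.1f"%(o["grip_width"],o["gripper_force"]));return o
E
python3 - <<'E'
from h import *
P=[.486,-.2955]
best=None
for s in (1,-1):
    R=Rt((.978*s,-.208*s));q=solve_ik(P+[.15],R);q2=solve_ik([.515,.03,.15],R)
    print(s,None if q is None else np.round(q,2),None if q2 is None else np.round(q2,2))
    if q is not None and q2 is not None and (best is None or abs(q[5])<abs(best[0])): best=(q[5],R)
R=best[1];np.save("R.npy",R)
command_gripper(.6,40)
move_pose(P+[.16],R); st()
move_l(P+[.10],vel=.12)
o=st("above")
c=camera("top");im=c["image"];a=cv2.resize(im[160:235,270:370,::-1],None,fx=4,fy=4)
d=camera("scene")["image"];b=cv2.resize(d[195:305,220:350,::-1],(390,300));a=cv2.resize(a,(400,300))
cv2.imwrite("pics/above.png",np.hstack([a,b]))
E
```

```text
1 [-0.69  0.33 -0.09  1.15  0.    1.09] [-0.1   0.24 -0.22  1.11  0.    1.68]
-1 [-0.69  0.33 -0.09  1.15  0.   -2.06] [-0.1   0.24 -0.22  1.11  0.   -1.47]
 t2.20 p [ 0.4856 -0.2964  0.1602] f [-0.87 -0.39  0.31] m [-0.05 -0.01  0.06] w0.597 gf0.0
above t2.85 p [ 0.486  -0.2961  0.1005] f [ 0.53 -0.07 -0.52] m [ 0.04 -0.03 -0.01] w0.607 gf0.0
```

View pics/above.png

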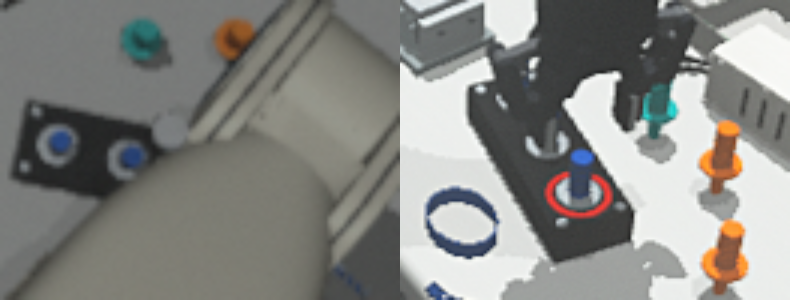

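The left finger tip is at about (520,100) and the right at (625,120), straddling the red-ringed pin top at (582,158). I descend and grip.

```bash
python3 - <<'E'
from h import *
print("blocked",move_l([.486,-.2955,.047],vel=.06,f_stop=5)); st("down")
command_gripper(0.0,40); o=st("grip")
hold(.2); st()
E
```

```text
blocked False
down t3.98 p [ 0.4862 -0.2957  0.0473] f [0.01 0.19 0.19] m [ 0.04  0.   -0.01] w0.601 gf0.0
grip t4.40 p [ 0.4861 -0.2956  0.0474] f [-0.48  0.83  3.8 ] m [ 0.09  0.13 -0.04] w0.172 gf38.9
 t4.60 p [ 0.4861 -0.2956  0.0474] f [-0.12  0.07  5.35] m [0.15 0.22 0.01] w0.175 gf39.0
```

```bash
python3 - <<'E'
from h import *
move_l([.486,-.2955,.135],vel=.1); st("lift")
move_l([.5155,-.10,.145],vel=.2)
hold(.3); o=st("transit")
for n in("scene","top"):
    c=camera(n);X=np.array(c["R"])@np.array(o["ee_pos"])+np.array(c["t"]);p=X[:2]/X[2]*c["fx"]+[c["cx"],c["cy"]];print(n,p)
    np.save(f"{n}.npy",c["image"])
    u,v=p.astype(int);cr=c["image"][v-45:v+45,u-55:u+55,::-1];cv2.imwrite(f"pics/t_{n}.png",cv2.resize(cr,(660,540),interpolation=cv2.INTER_CUBIC))
E
```

```text
lift t5.63 p [ 0.4857 -0.2953  0.1343] f [ 0.   -0.04 -1.07] m [0.05 0.03 0.  ] w0.174 gf38.9
transit t7.08 p [ 0.5154 -0.1006  0.1449] f [ 0.13 -0.52 -0.96] m [-0.02 -0.06 -0.  ] w0.176 gf38.9
scene [239.32206005 172.37642785]
top [255.22473325 190.48786405]
```

View pics/t_scene.png

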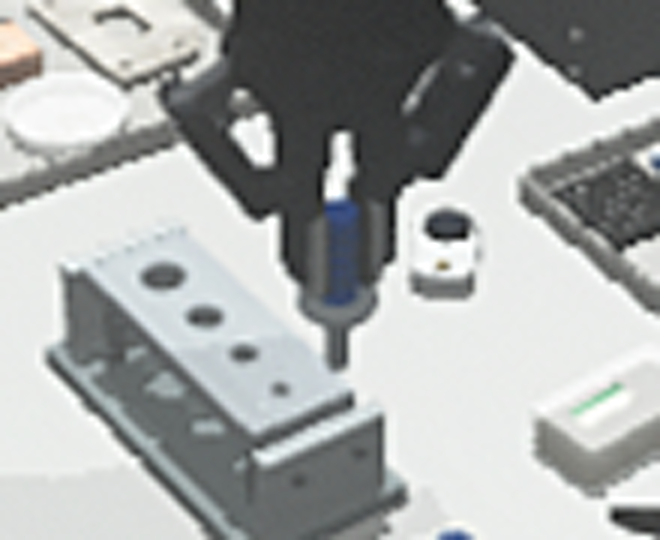

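The scene crop shows the pin held upright, with the collar about 75 px wide and the shank about 24 px, so roughly 10 mm (to be confirmed by feel). The shank centre is at about (338,345). The holes are at (163,276), (205,317), (244,353) and (281,389). I compute relative positions from this view.

```bash
python3 - <<'E'
from h import *
c=camera("scene");T=camera("top");ee=np.array(observe()["ee_pos"])
im=c["image"];g=im.astype(int).max(2)
f=lambda x,y:((x+.5)/6-.5+184,(y+.5)/6-.5+127)
for n,p,tp in(("19",(163,276),(211.5,193.5)),("15",(205,317),(222.38,193.24)),("11",(244,353),(232.36,193.09)),("7",(281,389),(241,193))):
    print(n,ray(c,f(*p),.06),ray(T,tp,.06))
# collar/shank centre rays at z levels
print("foot-ish",ray(c,f(337,368),.1017), "collar", ray(c,f(338,300),.1017+.034),"ee",ee)
E
```

```text
19 [0.51331423 0.02970721 0.06      ] [0.51413353 0.03384903 0.06      ]
15 [ 0.51388315 -0.0039242   0.06      ] [0.51501375 0.00069109 0.06      ]
11 [ 0.5150972  -0.03295127  0.06      ] [ 0.51555033 -0.02971324  0.06      ]
7 [ 0.51559557 -0.06064701  0.06      ] [ 0.51589286 -0.05602481  0.06      ]
foot-ish [ 0.51458134 -0.10363834  0.1017    ] collar [ 0.51452841 -0.10440154  0.1357    ] ee [ 0.51547725 -0.100181    0.14496929]
```

```bash
python3 - <<'E'
from h import *
H=[.5158,-.0296]
move_l(H+[.125],vel=.12); hold(.2)
move_l(H+[.112],vel=.04); hold(.2); st("over")
print(move_l(H+[.096],vel=.015,f_stop=4)); st("probe")
E
```

```text
over t8.91 p [ 0.5159 -0.0296  0.1122] f [ 0.32  0.09 -0.88] m [-0.02  0.01 -0.07] w0.177 gf38.9
False
probe t10.12 p [ 0.5157 -0.0296  0.096 ] f [-1.01 -0.88 -2.72] m [-0.18  0.1  -0.05] w0.174 gf38.9
```

```bash
python3 - <<'E'
from h import *
H=[.5158,-.0296]
hold(.2);st()
print(move_l(H+[.080],vel=.02,f_stop=5)); st("deep");hold(.2);st()
E
```

```text
t10.32 p [ 0.5158 -0.0296  0.096 ] f [-0.05 -0.16 -1.54] m [-0.17  0.14  0.05] w0.176 gf39.0
False
deep t11.28 p [ 0.5157 -0.0296  0.0799] f [-0.96 -1.56 -1.77] m [-0.31  0.19  0.  ] w0.173 gf38.9
 t11.47 p [ 0.5157 -0.0296  0.08  ] f [-1.49 -1.15 -1.99] m [-0.26  0.24 -0.02] w0.172 gf38.9
```

The pin passes the 11 mm hole by feel (foot 23 mm deep at under 2.5 N), so it is the 10 mm one. I withdraw and press lightly on the 7 mm hole.

```bash
python3 - <<'E'
from h import *
H=[.5155,-.0298]; S=[.5160,-.0568]
move_l(H+[.116],vel=.05); st("out")
move_l(S+[.116],vel=.06); hold(.3); z0=st("over7")
print(move_l(S+[.094],vel=.012,f_stop=4)); st("press");hold(.5);st("held")
d=camera("scene");cv2.imwrite("pics/p7.png",cv2.resize(d["image"][130:220,175:285,::-1],(660,540),interpolation=cv2.INTER_CUBIC))
E
```

```text
out t12.34 p [ 0.5154 -0.0297  0.1158] f [-0.46 -0.55 -1.16] m [0.01 0.01 0.01] w0.173 gf39.0
over7 t13.24 p [ 0.516  -0.0566  0.116 ] f [ 0.52 -0.32 -0.66] m [-0.06 -0.    0.04] w0.173 gf39.0
True
press t14.55 p [ 0.516  -0.057   0.0987] f [ 1.05 -1.05  2.5 ] m [-0.09  0.   -0.  ] w0.170 gf39.4
held t15.05 p [ 0.5159 -0.057   0.0986] f [ 1.91 -0.38  3.01] m [-0.23 -0.34  0.04] w0.177 gf39.4
```

View pics/p7.png

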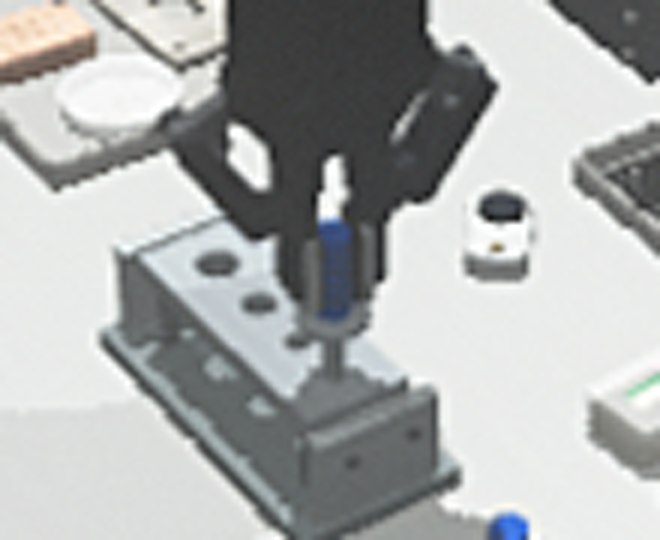

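The 7 mm hole refuses the pin at (335,375) under about 4 N, with the foot stopping near the plate top. Back to the 11 mm hole to seat and release.

```bash
python3 - <<'E'
from h import *
H=[.5155,-.0298]; S=[.5160,-.0568]
move_l(S+[.116],vel=.05)
move_l(H+[.116],vel=.06); hold(.3); st("over11")
print(move_l(H+[.095],vel=.02,f_stop=4)); 
print(move_l(H+[.075],vel=.03,f_stop=5)); hold(.2);st("deep")
print(move_l(H+[.064],vel=.01,f_stop=3.5)); hold(.3);st("seat")
d=camera("scene");cv2.imwrite("pics/seat.png",cv2.resize(d["image"][120:210,165:275,::-1],(660,540),interpolation=cv2.INTER_CUBIC))
E
```

```text
over11 t16.50 p [ 0.5155 -0.03    0.116 ] f [ 0.17  0.95 -0.3 ] m [ 0.03 -0.08 -0.03] w0.175 gf39.0
False
False
deep t18.72 p [ 0.5156 -0.0298  0.0752] f [ 0.48 -0.86 -0.86] m [-0.01 -0.01  0.05] w0.171 gf39.0
True
seat t19.68 p [ 0.5155 -0.0298  0.069 ] f [ 1.62 -1.15  3.3 ] m [-0.09 -0.41  0.01] w0.174 gf39.4
```

View pics/seat.png

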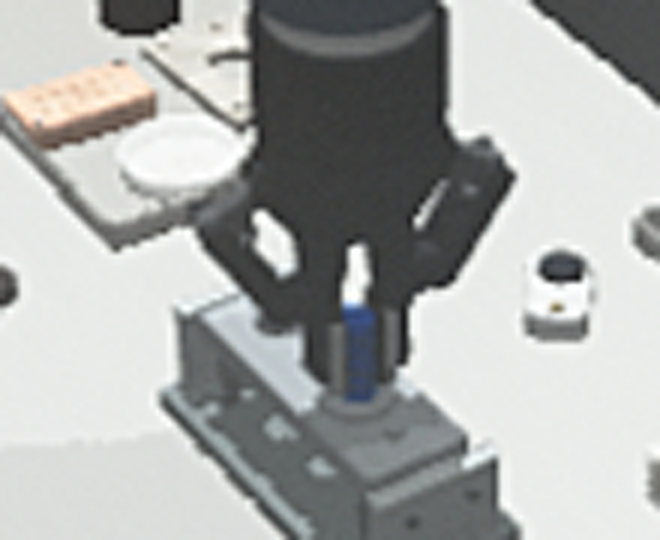

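The collar is on the plate at (358,400). I ease off the springs, release and retreat.

```bash
python3 - <<'E'
from h import *
H=[.5155,-.0298]
move_l(H+[.0700],vel=.01); hold(.2); st("ease")
command_gripper(.5); st("open"); hold(.2)
move_l(H+[.16],vel=.08); st("up")
move_pose([.42,-.25,.25],np.load("R.npy")); st("away"); hold(.3)
c=camera("scene");d=camera("top")
a=cv2.resize(c["image"][130:280,165:345,::-1],(480,400),interpolation=cv2.INTER_CUBIC);b=cv2.resize(d["image"][170:230,190:250,::-1],(320,320),interpolation=cv2.INTER_CUBIC)
cv2.imwrite("pics/fin.png",np.hstack([a,np.vstack([b,np.zeros((80,320,3),np.uint8)])]))
E
```

```text
ease t20.21 p [ 0.5155 -0.0298  0.07  ] f [ 2.61 -0.34  2.79] m [-0.1  -0.39 -0.01] w0.172 gf39.4
open t20.59 p [ 0.5152 -0.0297  0.0698] f [-0.06 -0.25 -0.26] m [-0.07  0.02  0.02] w0.500 gf0.0
up t22.07 p [ 0.5152 -0.0297  0.1595] f [0.57 0.64 0.25] m [-0.05 -0.   -0.01] w0.504 gf0.0
away t23.07 p [ 0.4201 -0.2494  0.2494] f [ 0.57 -0.6  -0.92] m [ 0.02 -0.01 -0.01] w0.501 gf0.0
```

View pics/fin.png

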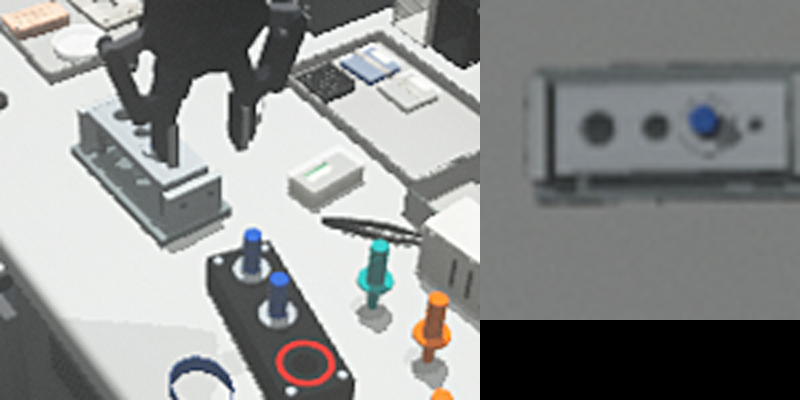

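The top view shows the pin standing in the 11 mm hole at (705,120), and the red nest is empty. One clear check of height before handing in.

```bash
python3 - <<'E'
from h import *
move_pose([.25,-.45,.25],np.load("R.npy"))
c=camera("scene");d=camera("top")
for n,k,reg in(("scene",c,(slice(100,220),slice(190,300))),("top",d,(slice(180,205),slice(200,255)))):
    a=k["image"].astype(int)[reg];m=(a[...,2]>80)&(a[...,2]>a[...,0]+40)
    for ce,s in blobs(m,5): p=ce+[reg[1].start,reg[0].start];print(n,p,s,ray(k,p,.104))
cv2.imwrite("pics/last.png",cv2.resize(c["image"][120:220,165:285,::-1],(660,550),interpolation=cv2.INTER_CUBIC))
E
```

```text
scene [259.20689655 217.24137931] [ 66 115   7   5  29] [ 0.49430889 -0.21060363  0.104     ]
top [231.09090909 192.09090909] [29 10  5  5 22] [ 0.51447742 -0.02895604  0.104     ]
```

View pics/last.png

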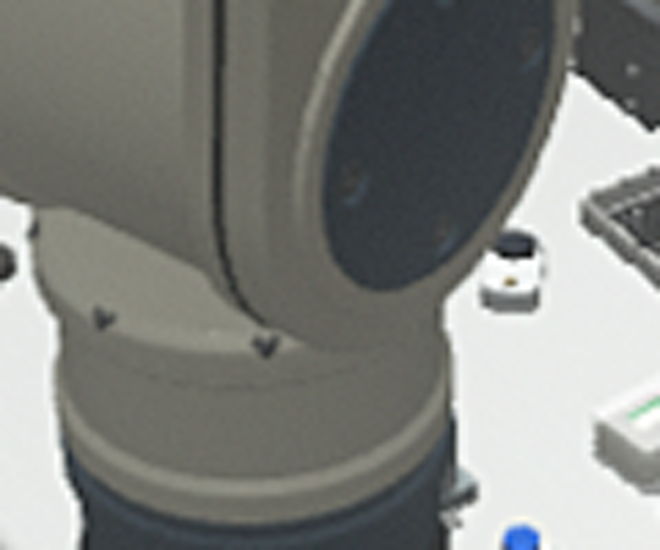

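The arm hides the gauge in this scene view. In the top view the grip's top is at (.5145, -.0290), within about 1.3 mm of the hole's axis, so the pin is upright; it was released with the collar pressed down on the plate. Handing in.

```bash
python3 -c "
from h import *
st(); print(finish_job())"
```

```text
t24.60 p [ 0.251  -0.4492  0.2502] f [ 0.04 -0.01 -0.33] m [-0.02 -0.04 -0.  ] w0.501 gf0.0
the job is handed in; nothing more can be done
None
```

The red-ringed pin is the 10 mm one: it passed the 11 mm hole, was refused by the 7 mm hole at about 4 N, and was left released and upright in the 11 mm hole with its collar down (seated by feel; the last scene view was blocked by the arm), handed in at 24.6 s.

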